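# Put the test-kit carton away behind the roller-catch door

## Robot

A 6-joint arm with a two-finger parallel gripper is mounted at the origin on the work surface. World frame = base frame: x ahead of the robot, y to its left, z up, the work surface at z = 0. Lengths are in m, angles in rad, forces in N, time in s.
With the tool pointing down it reaches from about 0.15 to 0.775 m from the base axis. Payload 6.1 kg.
Tool frame: the origin (TCP) lies at the very end of the fingers, on their centre line; the grasp point (between the pads) lies 19 mm behind it; z points along the fingers, y is the direction in which the jaws open and shut (so a half turn about z gives the same grasp; the last joint's range is limited). The gripper opens to 85 mm and grips with 20 to 120 N. Pads are 22 mm wide; open, the fingers measure 114 mm over their backs; the gripper's body (76 mm by 85 mm) begins 54 mm behind the grasp point. The pads swing forward as they close: fully open they stand 13 mm farther back than shut.
Start: joints at [-1.239, 0.126, -0.04, 1.405, 0, 1.571], TCP at [0.171, -0.496, 0.231] pointing down, gripper open.
Joint ranges: [-2.72, 2.72], [-0.95, 1.95], [-1.27, 1.35], [-1.78, 2.02], [-1.46, 1.47], [-3.14, 3.14]. Speed limits (rad/s): [2.39, 2.39, 3.01, 3.14, 3.14, 3.14].

## Interface

Orientations are given as a unit quaternion [w, x, y, z].
In Python, from bench import status, eyes, sign_off gives the robot as it stands. The module is installed in compiled form; this text tells all that it offers.
- The arm moves only by the tool servo_tool, never from a script. Its argument "deltas" is a list of rows, each an object with "xyz": the shift along the world's x, y, z in m, a list of three; "twist": the turn about the world's z in degrees; "gripper": the finger opening in m, from 0 to 0.0854. A call has exactly 5 rows; each row is the pose to reach, as a shift and turn from the pose commanded when the call began; what a row does not reach only later rows make up. A row lasts 1/10 s, in which the tool goes at most 50 mm and 8.59 degrees, less where a joint would pass 70% of its speed; a pose out of reach is approached as far as the arm can. A call with a gripper value outside its range is refused whole. The fingers move at their own pace and stop on an object; the grip force is fixed at half the most. Time passes only in rows, so rows that repeat a pose let the fingers close, or fill a call up. It gives the time, the measured TCP pose, the force and the opening at its end, in the units of the state.
- status.sense(): the state, without advancing time (a new reading comes with each control period).
- eyes.grab_frame(name): name is "scene" or "top"; returns the picture (400x640x3 uint8, red, green, blue); there is no depth.
- eyes.get_calibration(name): a dict with "intrinsics" (3x3 intrinsics, pixels), "R" (3x3) and "t" (3): a world point X has camera coordinates R X + t. Camera axes: x right, y down, z forward; pixel columns grow to the right and rows downward; lengths in m; the calibration is good to about 2 mm. A picture is of the moment at which its call begins. get_calibration takes no time and is no camera call.
- sign_off(): hands the job in, once; it reports no verdict.
The state is a dict: "clock": time; "joint_pos": joint angles; "dq": joint speeds; "joint_torque": joint torques, N m; "tcp_pos": TCP position; "orientation": TCP orientation; "wrist_force": force on the tool from outside, world axes, zero at the start; "ft_torque": the same for the moment, N m; "grip_width": opening from 0.0 (shut) to 1.0 (fully open).
Only numpy, scipy, OpenCV 4.12 (cv2) and the standard library are available. Lean on these libraries where they do the work, as an engineer would, in place of code of your own. Each camera call takes 0.05 s, during which the arm holds its last target.

## Task

Pull the door of the low clear-topped cupboard wide open past its roller catch, then push the carton of test kits across the table until it is right inside. Then press the door shut, firmly but without undue force, until the catch snaps and holds it fully shut. Keep the carton the right way up and leave the other things on the table and on the cupboard alone.

Things in the scene. Friction and masses are not known exactly. Their poses are not given: they have to be found in the camera images.
- cabinet: low bench cupboard, fixed: white sides and back, clear flat top that starts 60 mm behind the doorway, no floor. Outside 204 mm wide, 95 high (sides 90), 200 deep; inside 180 wide, 90 high, 190 deep. Origin: middle of the doorway at table level, in the plane of the walls' front edges and of the shut door's inner face. x points into the cupboard, y to the hinge side, z up.
- door (a joint): angle (rad) of the cupboard's grey upright door: 0 shut, 1.57 square open, stop at 1.75. Opens outwards, turning clockwise seen from above; swings freely, stays where left. 178 mm wide, 80 high (8 to 88 mm above the table), 14 thick, 0.35 kg. Hinge line at x -7, y +90 mm in the cupboard's frame. Never load it with more than 40 N.
- door_handle (a point): middle of the door's steel bar handle: level round bar 10 mm thick, 86 mm long, 72 mm above the table, centreline 45 mm out from the door's outer face (52 mm from the hinge line's plane), middle 120 mm from the hinge line along the door; a leg to the door at each end. The 40 mm gap behind the bar is open from above. Moves with the door; when shut its axes are the cupboard's.
- door_hinge (a point): point on the door's hinge line 72 mm above the table (the line is in the middle of the door's thickness); turns with the door.
- catch (a point): where the catch's sprung roller sits, at the top of the side wall by the door's free edge. It holds the door shut: a pull or push of about 8 to 22 N at the handle, not known beforehand, takes the door past it. Closing, resistance begins near 0.10 rad and is worst at about 0.08; let go there, the door stays ajar. Inside about 0.03 rad the catch draws the door to 0 and holds it. Opening, the door springs free by 0.1 rad.
- carton_mid (a point): centre of the closed white carton of test kits with a dark band round its foot: 130 mm long (its x axis), 110 wide (its y axis), 70 high, 0.25 to 0.5 kg, loose on the table in front of the cupboard, clear of the door's swing, its +x end towards the doorway. Too wide to grip; slides when pushed at its end.
- jar: bystander, to be left alone: open glass jar, 72 mm across, 90 mm tall. Origin: centre of its underside.
- vial: bystander, to be left alone: blue round tub with lid, 44 mm across, 75 mm tall. Origin: centre of its underside.
- meter: bystander, to be left alone: black blood-sugar meter lying flat, 55 x 95 x 20 mm. Origin: centre of its underside.
- dropper: bystander, to be left alone: small white dropper bottle, 32 mm across, 70 mm tall. Origin: centre of its underside.
- wash: bystander, to be left alone: clear wash bottle, 70 mm across, 170 mm tall. Origin: centre of its underside.
- cassette: bystander, to be left alone: white test cassette lying flat, 75 x 25 x 6 mm. Origin: centre of its underside.
- pot: bystander, to be left alone: small clear pot with lid, 40 mm across, 50 mm tall, standing on the rear of the cupboard's top. Origin: centre of its underside.
Mind the look-alikes: they are no part of the job. What is shaped like the part that bears carton_mid but blue or green is not meant.

How it is judged:
By the outcome, as a careful person would: the job done as asked, in the order asked, and still so for the second after the job is handed in, with the robot touching nothing.
It also fails if it takes over 72 s, if anything falls off the work surface, if the arm or the gripper's body presses on something with over 40 N, if the wrist force passes 120 N, or if a joint passes its speed limit or range.

## Working session

There is one attempt and no reset: what is moved stays moved. The work goes in short steps, Python scripts to look and compute and a tool call to move; the robot and the scene stay as the last step left them, time stands still between calls to the robot, and variables do not carry over. Pictures are saved under pics/ and viewed, and the job is handed in when it is done.

Besides the shell and the picture viewer there is one more tool, called after "Request:" as name(argument=value, ...) on one line, values as JSON. servo_tool: Moves the arm, as the interface text tells. Its arguments: {"type":"object","properties":{"deltas":{"type":"array","items":{"type":"object","properties":{"xyz":{"type":"array","items":{"type":"number"}},"twist":{"type":"number"},"gripper":{"type":"number"}}}}},"required":["deltas"]}

```bash
mkdir -p pics
python3 - <<'E'
from bench import status, eyes
import cv2
for n in("scene","top"):
    im=eyes.grab_frame(n); cv2.imwrite(f"pics/{n}0.png",im[:,:,::-1]); c=eyes.get_calibration(n); print(n,c)
print(status.sense())
E
```

```text
scene {'intrinsics': array([[391.25069244,   0.        , 320.83158415],
       [  0.        , 391.25069244, 196.17002092],
       [  0.        ,   0.        ,   1.        ]]), 'R': array([[-0.85769034,  0.51403102,  0.0118061 ],
       [ 0.4326516 ,  0.73393003, -0.52360224],
       [-0.27781265, -0.44398066, -0.85188104]]), 't': array([ 0.46130561, -0.11369597,  1.32082996])}
top {'intrinsics': array([[375.86249187,   0.        , 316.96054754],
       [  0.        , 375.86249187, 201.75964752],
       [  0.        ,   0.        ,   1.        ]]), 'R': array([[ 0.00507605, -0.99985289, -0.01638417],
       [-0.99825624, -0.00410299, -0.05888669],
       [ 0.0588108 ,  0.01665451, -0.99813021]]), 't': array([-0.06222322,  0.50294955,  1.24545065])}
{'clock': 0.1, 'joint_pos': array([-1.23901292e+00,  1.26319981e-01, -4.04970840e-02,  1.40538127e+00,
        1.76522408e-05,  1.57077293e+00]), 'dq': array([ 9.36045480e-06, -1.06508997e-03,  8.79159992e-04,  1.34213448e-04,
       -2.55058267e-03, -7.73706479e-04]), 'joint_torque': array([-1.17048770e-03, -4.36904633e+01,  3.53604555e+01,  1.36842890e-02,
       -1.21882067e-04,  1.28583363e-06]), 'tcp_pos': array([ 0.17089696, -0.49602946,  0.23061072]), 'orientation': array([-6.92840869e-04,  9.86269326e-01,  1.65143348e-01, -1.07045353e-04]), 'wrist_force': array([ 0.74825882, -1.00445426,  0.51815219]), 'ft_torque': array([-0.01546698, -0.03992696,  0.02375667]), 'grip_width': 1.0027953824985312}
```

View pics/scene0.png

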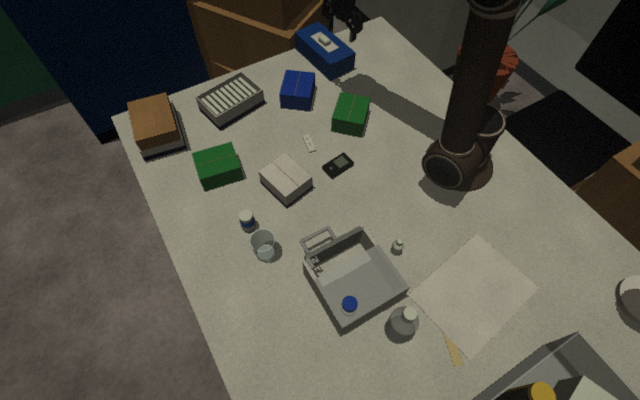

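View pics/top0.png

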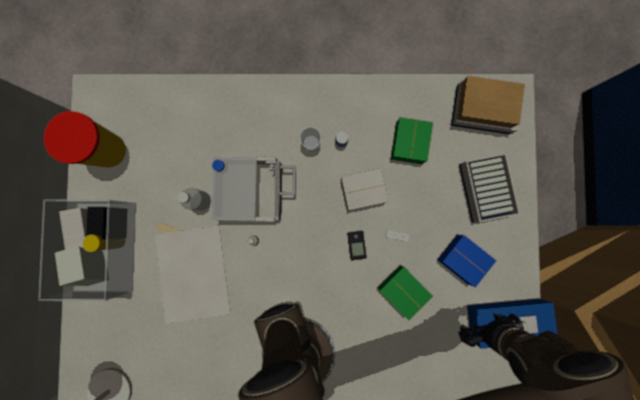

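The top view shows the cupboard at about (250,190) with its handle at (288,182). There are three cartons of the same shape: white (364,190), green (412,140) and green (405,292), plus a blue one at (467,260). The white one fits the description, so I'll confirm it in an enlarged crop.

Run:
```python
import cv2
a=cv2.imread("pics/top0.png")[120:270,170:430]; cv2.imwrite("pics/top0c.png",cv2.resize(a,None,fx=3,fy=3,interpolation=cv2.INTER_CUBIC))
a=cv2.imread("pics/scene0.png")[140:340,220:440]; cv2.imwrite("pics/scene0c.png",cv2.resize(a,None,fx=3,fy=3,interpolation=cv2.INTER_CUBIC)[:600])
```

```text
(no output)
```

View pics/top0c.png

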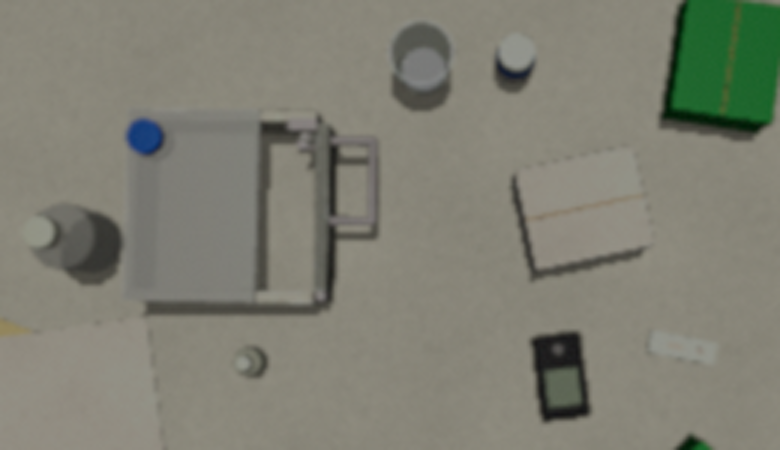

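View pics/scene0c.png

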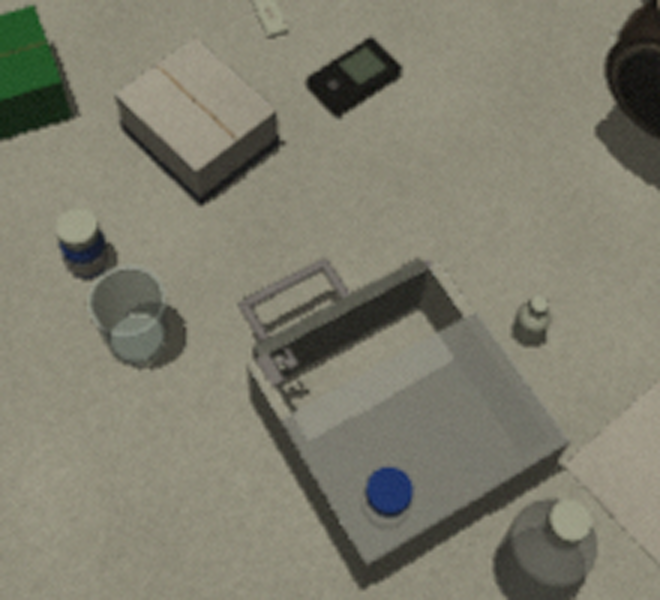

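Confirmed: the white carton with the dark foot band is at about (364,190) in top and (286,179) in scene; the green and blue ones are look-alikes. Next I'll measure positions.

```bash
cat > h.py <<'E'
import numpy as np, cv2
from bench import status, eyes
def ray(n,p):
    c=eyes.get_calibration(n);K,R,t=c["intrinsics"],c["R"],c["t"]
    return -R.T@t, R.T@np.linalg.inv(K)@np.array([p[0],p[1],1.])
def onz(n,p,z):
    o,d=ray(n,p); return o+d*(z-o[2])/d[2]
def proj(n,X):
    c=eyes.get_calibration(n);q=c["intrinsics"]@(c["R"]@np.array(X)+c["t"]);return q[:2]/q[2]
def T(a,z): return onz("top",(a[0]/3+170-1/3,a[1]/3+120-1/3),z)
def S(a,z): return onz("scene",(a[0]/3+220-1/3,a[1]/3+140-1/3),z)
E
python3 - <<'E'
from h import *
np.set_printoptions(precision=4,suppress=True)
for n,a,z in [("door free outer",(331,124),.088),("door hinge outer",(329,302),.088),("bar free",(377,138),.072),("bar hinge",(374,236),.072),("backtop free",(126,110),.095),("backtop hinge",(126,303),.095),("front wall free",(320,112),.09),("top front free",(262,112),.095),("top front hinge",(256,303),.095)]:
    print("T",n,T(a,z))
for n,a,z in [("door hinge outer",(420,260),.088),("door free outer",(256,347),.088),("bar free",(243,303),.072),("bar hinge",(325,265),.072),("back hinge",(568,448),.095),("back free",(365,580),.095)]:
    print("S",n,S(a,z))
im=cv2.imread("pics/top0.png"); 
g=im[160:220,330:400].astype(int); m=((im.min(2)>140)).astype(np.uint8); 
print(im[190,350:395:8],im[215,360],im[165,395])
for X,nm in [((0,0,0),0)]: pass
E
```

```text
T door free outer [0.6283 0.0571 0.088 ]
T door hinge outer [0.4398 0.0571 0.088 ]
T bar free [0.6159 0.0093 0.072 ]
T bar hinge [0.5105 0.0117 0.072 ]
T backtop free [0.6415 0.2737 0.095 ]
T backtop hinge [0.4376 0.2693 0.095 ]
T front wall free [0.6407 0.0687 0.09  ]
T top front free [0.6397 0.1294 0.095 ]
T top front hinge [0.4383 0.1328 0.095 ]
S door hinge outer [0.4522 0.0657 0.088 ]
S door free outer [0.6263 0.0635 0.088 ]
S bar free [0.612  0.0134 0.072 ]
S bar hinge [0.5263 0.0185 0.072 ]
S back hinge [0.4465 0.28   0.095 ]
S back free [0.6518 0.2831 0.095 ]
[[127 139 145]
 [111 127 137]
 [129 140 145]
 [131 142 146]
 [131 142 146]
 [122 135 138]] [120 132 135] [121 133 136]
```

Run:
```python
from h import *
np.set_printoptions(precision=4,suppress=True)
P=[T(a,.07)[:2] for a in [(515,177),(633,148),(652,245),(537,270)]]
Q=[S(a,.07)[:2] for a in [(197,165),(117,98),(195,40),(277,118)]]
for C in (P,Q):
    C=np.array(C);print(C,C.mean(0),np.linalg.norm(C-np.roll(C,-1,0),axis=1))
    d=C[0]+C[3]-C[1]-C[2] if C is not None else 0; print(np.degrees(np.arctan2(d[1],d[0])))
for n,a in [("jar",(421,70)),("vial",(514,65)),("meterTL",(533,338)),("meterBR",(588,415)),("meterTR",(580,333)),("cass",(683,347)),("dropper",(250,362))]: print(n,T(a,0.02 if 'met' in n else 0))
```

```text
[[ 0.5746 -0.1387]
 [ 0.6062 -0.2649]
 [ 0.5022 -0.2845]
 [ 0.4751 -0.1623]] [ 0.5395 -0.2126] [0.13   0.1058 0.1252 0.1022]
103.3105115215694
[[ 0.5771 -0.1415]
 [ 0.6095 -0.2545]
 [ 0.5051 -0.2801]
 [ 0.4805 -0.1498]] [ 0.5431 -0.2065] [0.1176 0.1075 0.1326 0.097 ]
103.19006014253195
jar [ 0.7054 -0.0348  0.    ]
vial [ 0.7113 -0.1408  0.    ]
meterTL [ 0.4017 -0.1613  0.02  ]
meterBR [ 0.3176 -0.2217  0.02  ]
meterTR [ 0.4075 -0.2131  0.02  ]
cass [ 0.3922 -0.3304  0.    ]
dropper [0.3726 0.1558 0.    ]
```

The white carton's centre is about (0.541,-0.210) with its +x axis at about 103°. The cupboard origin is about (0.540,0.073), facing +y, with the hinge near x=0.45. The handle bar middle is about (0.569,0.013). I'm moving to hook behind the bar with closed fingers.

Request:
servo_tool(deltas=[{"xyz": [0.03,0.04,0],"twist": 8,"gripper": 0},{"xyz": [0.06,0.08,0],"twist": 16,"gripper": 0},{"xyz": [0.09,0.12,0],"twist": 24,"gripper": 0},{"xyz": [0.12,0.16,0],"twist": 32,"gripper": 0},{"xyz": [0.15,0.2,0],"twist": 40,"gripper": 0}])

```text
clock: 0.6
tcp_pos: [0.3216, -0.2946, 0.2311]
orientation: [-0.0, 0.869, 0.495, -0.0]
wrist_force: [0.5, -0.7, -0.3]
grip_width: 0.144
```

Request:
servo_tool(deltas=[{"xyz": [0.03,0.04,0],"twist": 8,"gripper": 0},{"xyz": [0.06,0.08,0],"twist": 16,"gripper": 0},{"xyz": [0.09,0.12,0],"twist": 24,"gripper": 0},{"xyz": [0.12,0.16,0],"twist": 31,"gripper": 0},{"xyz": [0.15,0.2,0],"twist": 31,"gripper": 0}])

```text
clock: 1.1
tcp_pos: [0.4717, -0.0943, 0.2311]
orientation: [-0.0, 0.706, 0.708, -0.0]
wrist_force: [1.3, -0.9, 0.7]
grip_width: -0.002
```

Run:
```python
from bench import status
s=status.sense();print(s['clock'],s['tcp_pos'],s['orientation'],s['joint_pos'],s['grip_width'],s['wrist_force'])
```

```text
1.1 [ 0.47169204 -0.09433313  0.23110857] [-3.41385051e-05  7.06006632e-01  7.08205212e-01 -1.10058258e-04] [-1.97295394e-01  4.28186136e-02 -1.31079743e-01  1.39707667e+00
 -1.45534804e-04  1.37039168e+00] -0.002417074066532559 [ 1.30561147 -0.94817459  0.67710099]
```

Request:
servo_tool(deltas=[{"xyz": [0.03,0.04,0],"twist": 0,"gripper": 0},{"xyz": [0.06,0.08,-0.01],"twist": 0,"gripper": 0},{"xyz": [0.085,0.12,-0.04],"twist": 0,"gripper": 0},{"xyz": [0.095,0.132,-0.08],"twist": 0,"gripper": 0},{"xyz": [0.095,0.132,-0.11],"twist": 0,"gripper": 0}])

```text
clock: 1.6
tcp_pos: [0.5665, 0.0383, 0.118]
orientation: [-0.001, 0.706, 0.708, -0.001]
wrist_force: [-0.2, -0.5, -1.3]
grip_width: 0.001
```

Run:
```python
from h import *
for n,(x,y) in {"top":(230,120),"scene":(270,160)}.items():
    im=eyes.grab_frame(n)[:,:,::-1]; cv2.imwrite(f"pics/{n}1c.png",cv2.resize(im[y:y+120,x:x+120],None,fx=5,fy=5,interpolation=cv2.INTER_CUBIC))
    for X in [(.567,.038,.121),(.612,.013,.072),(.526,.013,.072)]: print(n,(proj(n,X)-[x,y])*5)
```

```text
top [273.70475729 294.70361319]
top [320.94605988 234.38628924]
top [319.78709105 367.57470586]
scene [246.57730412 361.12863529]
scene [152.94547423 402.75567165]
scene [285.40753211 332.251368  ]
```

View pics/top1c.png

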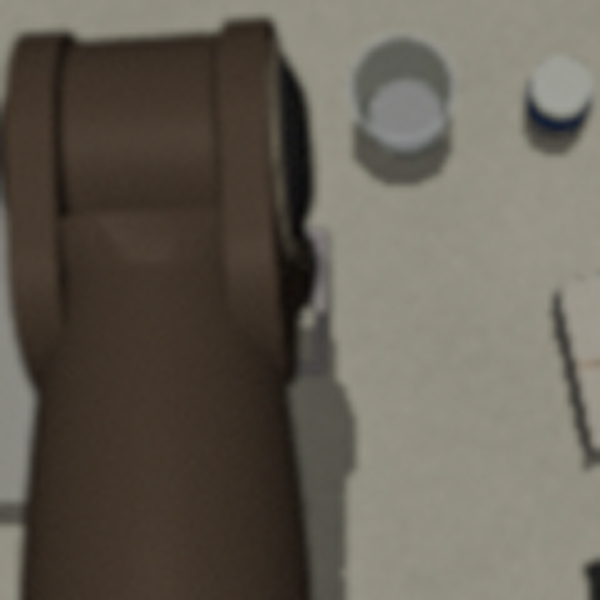

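View pics/scene1c.png

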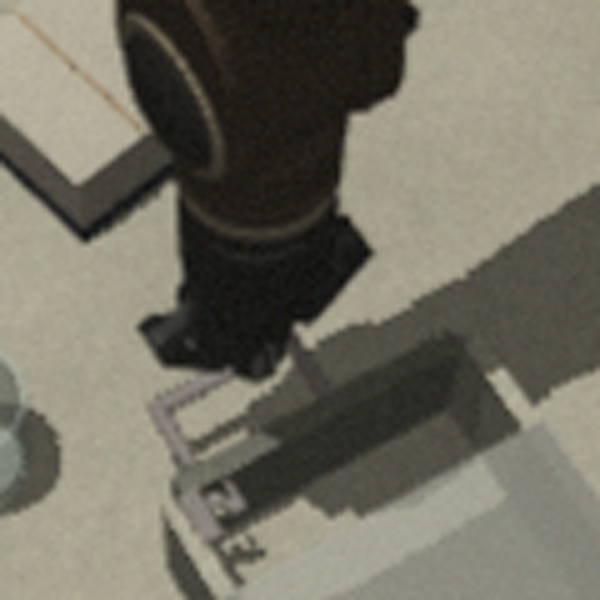

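The scene view shows the fingers above the gap between bar and door, with the free-end handle corner at (155,405) in the crop, as predicted. Descending.

Request:
servo_tool(deltas=[{"xyz": [0,0,-0.008],"twist": 0,"gripper": 0},{"xyz": [0,0,-0.018],"twist": 0,"gripper": 0},{"xyz": [0,0,-0.028],"twist": 0,"gripper": 0},{"xyz": [0,0,-0.036],"twist": 0,"gripper": 0},{"xyz": [0,0,-0.04],"twist": 0,"gripper": 0}])

```text
clock: 2.2
tcp_pos: [0.5657, 0.0353, 0.0808]
orientation: [-0.0, 0.707, 0.707, -0.0]
wrist_force: [0.9, -0.0, -0.7]
grip_width: 0.003
```

Request:
servo_tool(deltas=[{"xyz": [0,0,-0.008],"twist": 0,"gripper": 0},{"xyz": [0,0,-0.016],"twist": 0,"gripper": 0},{"xyz": [0,0,-0.024],"twist": 0,"gripper": 0},{"xyz": [0,0,-0.03],"twist": 0,"gripper": 0},{"xyz": [0,0,-0.03],"twist": 0,"gripper": 0}])

```text
clock: 2.7
tcp_pos: [0.5653, 0.0356, 0.0501]
orientation: [-0.001, 0.707, 0.707, -0.001]
wrist_force: [1.0, -0.5, 0.2]
grip_width: -0.002
```

Request:
servo_tool(deltas=[{"xyz": [0,-0.003,0],"twist": 0,"gripper": 0},{"xyz": [0,-0.006,0],"twist": 0,"gripper": 0},{"xyz": [0,-0.008,0],"twist": 0,"gripper": 0},{"xyz": [0,-0.01,0],"twist": 0,"gripper": 0},{"xyz": [0,-0.01,0],"twist": 0,"gripper": 0}])

```text
clock: 3.2
tcp_pos: [0.5651, 0.0275, 0.0515]
orientation: [-0.002, 0.707, 0.708, 0.001]
wrist_force: [-2.8, 8.0, 0.5]
grip_width: -0.002
```

Request:
servo_tool(deltas=[{"xyz": [0,-0.001,0],"twist": 0,"gripper": 0},{"xyz": [0,-0.002,0],"twist": 0,"gripper": 0},{"xyz": [0,-0.003,0],"twist": 0,"gripper": 0},{"xyz": [0,-0.004,0],"twist": 0,"gripper": 0},{"xyz": [0,-0.004,0],"twist": 0,"gripper": 0}])

```text
clock: 3.7
tcp_pos: [0.5663, 0.0213, 0.0515]
orientation: [0.0, 0.707, 0.707, 0.0]
wrist_force: [-0.1, -0.2, 0.2]
grip_width: -0.0
```

Run:
```python
import numpy as np
H=np.array([.45,.065]);prev=None
for th in np.arange(.1,1.71,.1):
    c,s=np.cos(th),np.sin(th);v=.047-(.0145*s+.011*c);p=H+.116*np.array([c,-s])+v*np.array([-s,-c]);print(round(th,2),p.round(4))
```

```text
0.1 [0.562 0.019]
0.2 [0.5571 0.0093]
0.3 [ 0.5513 -0.    ]
0.4 [ 0.5447 -0.0089]
0.5 [ 0.5372 -0.0173]
0.6 [ 0.5289 -0.025 ]
0.7 [ 0.5199 -0.0321]
0.8 [ 0.5101 -0.0384]
0.9 [ 0.4995 -0.0438]
1.0 [ 0.4884 -0.0482]
1.1 [ 0.4767 -0.0516]
1.2 [ 0.4645 -0.0538]
1.3 [ 0.452  -0.0548]
1.4 [ 0.4393 -0.0546]
1.5 [ 0.4265 -0.053 ]
1.6 [ 0.4138 -0.05  ]
1.7 [ 0.4013 -0.0456]
```

Request:
servo_tool(deltas=[{"xyz": [-0.004,-0.003,0],"twist": 0,"gripper": 0},{"xyz": [-0.009,-0.012,0],"twist": 0,"gripper": 0},{"xyz": [-0.015,-0.021,0],"twist": 0,"gripper": 0},{"xyz": [-0.021,-0.03,0],"twist": 0,"gripper": 0},{"xyz": [-0.029,-0.039,0],"twist": 0,"gripper": 0}])

```text
clock: 4.2
tcp_pos: [0.5363, -0.0183, 0.0513]
orientation: [-0.0, 0.707, 0.707, 0.0]
wrist_force: [0.2, 2.4, 0.0]
grip_width: 0.002
```

Request:
servo_tool(deltas=[{"xyz": [-0.008,-0.008,0],"twist": 0,"gripper": 0},{"xyz": [-0.017,-0.015,0],"twist": 0,"gripper": 0},{"xyz": [-0.027,-0.021,0],"twist": 0,"gripper": 0},{"xyz": [-0.038,-0.0265,0],"twist": 0,"gripper": 0},{"xyz": [-0.049,-0.031,0],"twist": 0,"gripper": 0}])

```text
clock: 4.7
tcp_pos: [0.487, -0.0488, 0.0513]
orientation: [0.0, 0.707, 0.707, 0.0]
wrist_force: [1.2, 1.9, 0.3]
grip_width: -0.0
```

Run:
```python
from h import *
for n,(x,y) in {"scene":(250,140)}.items():
    im=eyes.grab_frame(n)[:,:,::-1]; cv2.imwrite(f"pics/{n}2c.png",cv2.resize(im[y:y+150,x:x+150],None,fx=4,fy=4,interpolation=cv2.INTER_CUBIC))
print(status.sense()['tcp_pos'])
```

```text
[ 0.48521912 -0.04919254  0.05118914]
```

View pics/scene2c.png

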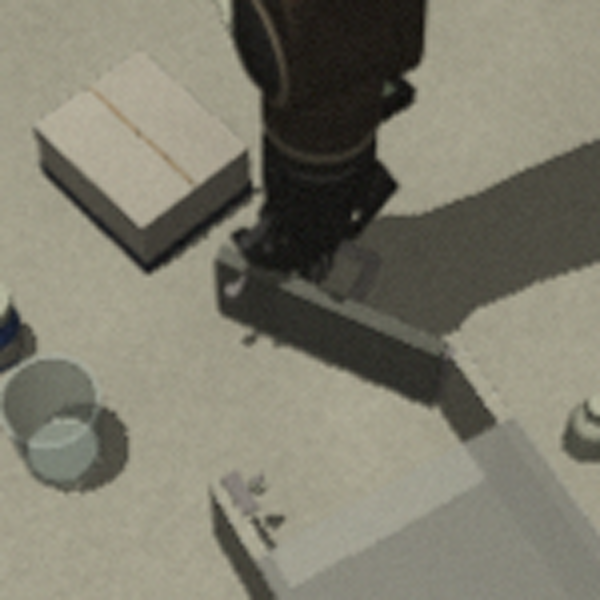

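The catch gave way and the door is about 1 rad open. Continuing the arc.

Request:
servo_tool(deltas=[{"xyz": [-0.012,-0.003,0],"twist": 0,"gripper": 0},{"xyz": [-0.024,-0.0055,0],"twist": 0,"gripper": 0},{"xyz": [-0.0365,-0.0065,0],"twist": 0,"gripper": 0},{"xyz": [-0.049,-0.006,0],"twist": 0,"gripper": 0},{"xyz": [-0.062,-0.005,0],"twist": 0,"gripper": 0}])

```text
clock: 5.25
tcp_pos: [0.4249, -0.0533, 0.0513]
orientation: [0.0, 0.707, 0.707, 0.0]
wrist_force: [-0.3, -0.1, -0.3]
grip_width: -0.001
```

Request:
servo_tool(deltas=[{"xyz": [-0.006,0.001,0],"twist": 0,"gripper": 0},{"xyz": [-0.012,0.003,0],"twist": 0,"gripper": 0},{"xyz": [-0.016,0.004,0],"twist": 0,"gripper": 0},{"xyz": [-0.018,0.005,0],"twist": 0,"gripper": 0},{"xyz": [-0.018,0.005,0],"twist": 0,"gripper": 0}])

```text
clock: 5.75
tcp_pos: [0.408, -0.0482, 0.0513]
orientation: [0.0, 0.707, 0.707, -0.0]
wrist_force: [-0.2, 1.1, -0.0]
grip_width: 0.004
```

Run:
```python
from h import *
for n,(x,y) in {"scene":(250,140)}.items():
    im=eyes.grab_frame(n)[:,:,::-1]; cv2.imwrite(f"pics/{n}3c.png",cv2.resize(im[y:y+150,x:x+150],None,fx=4,fy=4,interpolation=cv2.INTER_CUBIC))
print(status.sense()['tcp_pos'])
```

```text
[ 0.40812193 -0.04830128  0.05128589]
```

View pics/scene3c.png

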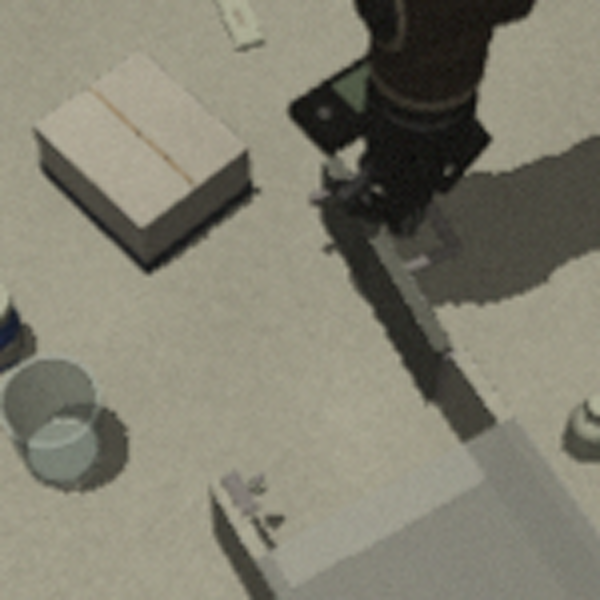

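Door is about square open. Lifting out of the handle, then going behind the carton.

Request:
servo_tool(deltas=[{"xyz": [0,0,0.03],"twist": 0,"gripper": 0},{"xyz": [0,0,0.07],"twist": 0,"gripper": 0},{"xyz": [0,0,0.11],"twist": 0,"gripper": 0},{"xyz": [0.03,-0.03,0.12],"twist": 3,"gripper": 0.06},{"xyz": [0.06,-0.065,0.12],"twist": 6,"gripper": 0.06}])

```text
clock: 6.3
tcp_pos: [0.4704, -0.1138, 0.1745]
orientation: [0.003, 0.667, 0.745, 0.002]
wrist_force: [-0.3, 0.3, 0.9]
grip_width: 0.331
```

Request:
servo_tool(deltas=[{"xyz": [0.02,-0.04,0],"twist": 7,"gripper": 0.06},{"xyz": [0.04,-0.08,0],"twist": 7,"gripper": 0.06},{"xyz": [0.06,-0.12,0],"twist": 7,"gripper": 0.06},{"xyz": [0.08,-0.16,0],"twist": 7,"gripper": 0.06},{"xyz": [0.096,-0.195,0],"twist": 7,"gripper": 0.06}])

```text
clock: 6.8
tcp_pos: [0.565, -0.3107, 0.1705]
orientation: [-0.0, 0.623, 0.782, -0.0]
wrist_force: [0.4, -0.8, -0.1]
grip_width: 0.701
```

Run:
```python
from h import *
np.set_printoptions(precision=4,suppress=True)
for n,(x,y) in {"scene":(200,80),"top":(200,80)}.items():
    im=eyes.grab_frame(n)[:,:,::-1]; cv2.imwrite(f"pics/{n}4.png",im);cv2.imwrite(f"pics/{n}4c.png",cv2.resize(im[y:y+200,x:x+220],None,fx=3,fy=3,interpolation=cv2.INTER_CUBIC))
print(status.sense())
```

```text
{'clock': 6.9, 'joint_pos': array([-0.5045,  0.3634,  0.1287,  1.337 , -0.0008,  0.8428]), 'dq': array([ 0.0405, -0.0576, -0.0717,  0.0234,  0.0253,  0.028 ]), 'joint_torque': array([ -1.147 , -58.5956,  36.8495,  -0.2185,  -0.1628,  -0.2164]), 'tcp_pos': array([ 0.5653, -0.3124,  0.169 ]), 'orientation': array([-0.0004,  0.6238,  0.7816, -0.0005]), 'wrist_force': array([-0.7881, -0.9941, -0.2479]), 'ft_torque': array([-0.0003,  0.0003,  0.0234]), 'grip_width': 0.7028326738983177}
```

View pics/scene4c.png

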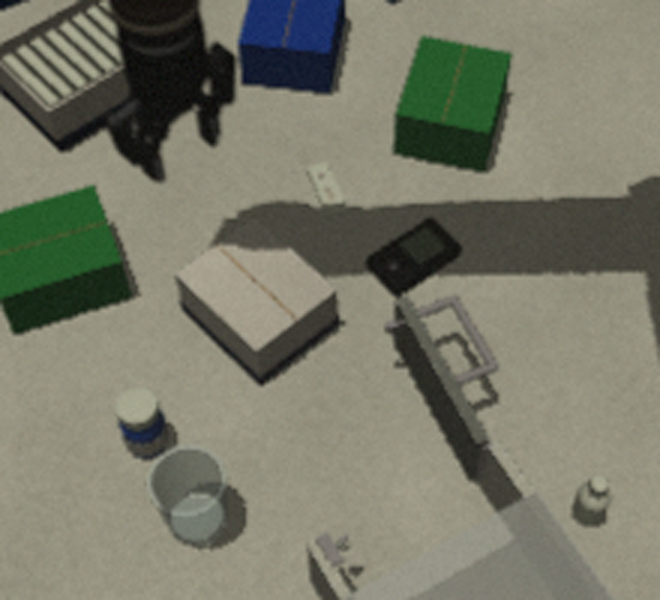

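View pics/top4c.png

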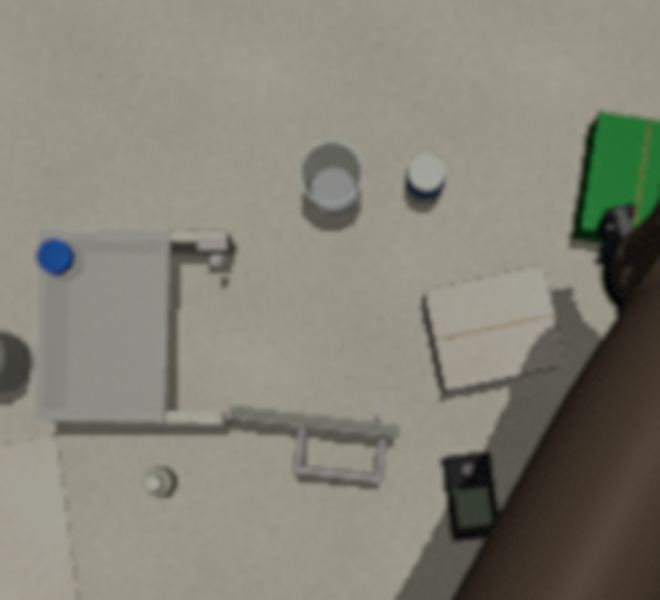

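Run:
```python
from h import *
np.set_printoptions(precision=4,suppress=True)
f=lambda a,z: onz("top",(a[0]/3+200-1/3,a[1]/3+80-1/3),z)
print([f(a,.07) for a in [(585,234),(604,113)]])
g=lambda a,z: onz("top",(a[0],a[1]),z)
print([g(a,.07) for a in [(394,159),(428,163),(432,121)]])
o=lambda a,z: onz("scene",(a[0]/3+200-1/3,a[1]/3+80-1/3),z)
print("green scene",[o(a,.07) for a in [(20,300),(130,260),(92,186)]])
P=np.array([f(a,.07)[:2] for a in [(427,295),(543,268),(562,366),(446,390)]]);print(P,P.mean(0))
print("door hinge/free", f((230,415),.088), f((392,432),.088))
print("wall fronts", f((232,236),.09),f((226,418),.09))
```

```text
[array([ 0.643 , -0.3099,  0.07  ]), array([ 0.7746, -0.3313,  0.07  ])]
[array([ 0.6386, -0.3078,  0.07  ]), array([ 0.6259, -0.4164,  0.07  ]), array([ 0.7626, -0.4309,  0.07  ])]
green scene [array([ 0.7582, -0.3104,  0.07  ]), array([ 0.6413, -0.2996,  0.07  ]), array([ 0.6348, -0.4098,  0.07  ])]
[[ 0.5767 -0.1409]
 [ 0.6062 -0.2649]
 [ 0.5012 -0.2845]
 [ 0.4751 -0.1612]] [ 0.5398 -0.2129]
door hinge/free [0.4471 0.0667 0.088 ] [ 0.4301 -0.1035  0.088 ]
wall fronts [0.6365 0.0665 0.09  ] [0.4439 0.0706 0.09  ]
```

Request:
servo_tool(deltas=[{"xyz": [0,0,-0.03],"twist": 0,"gripper": 0.05},{"xyz": [0,0,-0.06],"twist": 0,"gripper": 0.05},{"xyz": [0,0,-0.09],"twist": 0,"gripper": 0.05},{"xyz": [0,0,-0.115],"twist": 0,"gripper": 0.05},{"xyz": [0,0,-0.13],"twist": 0,"gripper": 0.05}])

```text
clock: 7.4
tcp_pos: [0.5628, -0.307, 0.0387]
orientation: [-0.002, 0.622, 0.783, -0.0]
wrist_force: [-0.8, -0.3, -0.1]
grip_width: 0.588
```

Request:
servo_tool(deltas=[{"xyz": [-0.001,0.004,0],"twist": 0,"gripper": 0.05},{"xyz": [-0.002,0.009,0],"twist": 0,"gripper": 0.05},{"xyz": [-0.003,0.014,0],"twist": 0,"gripper": 0.05},{"xyz": [-0.004,0.019,0],"twist": 0,"gripper": 0.05},{"xyz": [-0.005,0.024,0],"twist": 0,"gripper": 0.05}])

```text
clock: 7.9
tcp_pos: [0.5597, -0.2844, 0.0426]
orientation: [0.001, 0.622, 0.783, 0.0]
wrist_force: [0.7, -2.3, 1.2]
grip_width: 0.587
```

Request:
servo_tool(deltas=[{"xyz": [-0.001,0.004,0],"twist": 0,"gripper": 0.05},{"xyz": [-0.002,0.008,0],"twist": 0,"gripper": 0.05},{"xyz": [-0.003,0.012,0],"twist": 0,"gripper": 0.05},{"xyz": [-0.004,0.016,0],"twist": 0,"gripper": 0.05},{"xyz": [-0.005,0.02,0],"twist": 0,"gripper": 0.05}])

```text
clock: 8.4
tcp_pos: [0.5539, -0.2642, 0.0413]
orientation: [0.0, 0.622, 0.783, -0.0]
wrist_force: [0.5, -2.2, 0.9]
grip_width: 0.588
```

Run:
```python
from h import *
for n,(x,y) in {"scene":(200,80)}.items():
    im=eyes.grab_frame(n)[:,:,::-1]; cv2.imwrite(f"pics/{n}5c.png",cv2.resize(im[y:y+150,x:x+150],None,fx=4,fy=4,interpolation=cv2.INTER_CUBIC))
print(status.sense()['tcp_pos'])
```

```text
[ 0.55374444 -0.26348198  0.04124289]
```

View pics/scene5c.png

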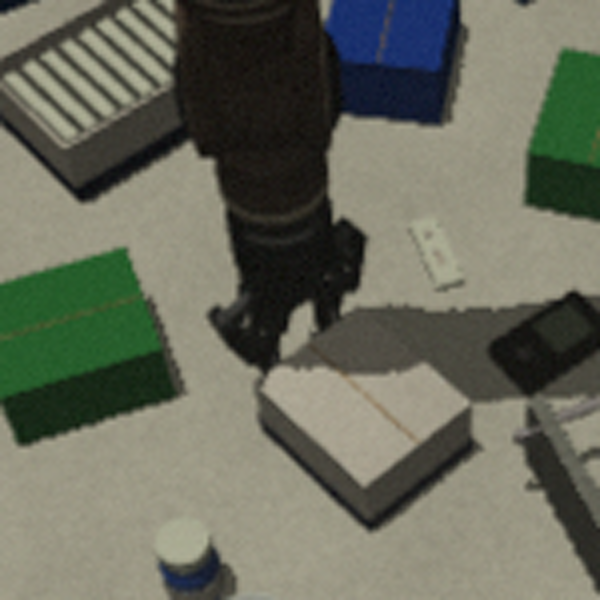

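The push contact is good: both fingers are flat on the rear face and the force is about 2 N. I'm pushing toward the doorway while turning the carton straight.

Request:
servo_tool(deltas=[{"xyz": [-0.001,0.012,0],"twist": -1.2,"gripper": 0.05},{"xyz": [-0.002,0.024,0],"twist": -2.4,"gripper": 0.05},{"xyz": [-0.003,0.036,0],"twist": -3.6,"gripper": 0.05},{"xyz": [-0.004,0.048,0],"twist": -4.8,"gripper": 0.05},{"xyz": [-0.005,0.06,0],"twist": -6,"gripper": 0.05}])

```text
clock: 8.95
tcp_pos: [0.5485, -0.2038, 0.041]
orientation: [-0.0, 0.663, 0.749, -0.0]
wrist_force: [-0.1, -1.9, 1.9]
grip_width: 0.588
```

Request:
servo_tool(deltas=[{"xyz": [-0.001,0.012,0],"twist": -1.4,"gripper": 0.05},{"xyz": [-0.002,0.024,0],"twist": -2.8,"gripper": 0.05},{"xyz": [-0.003,0.036,0],"twist": -4.2,"gripper": 0.05},{"xyz": [-0.004,0.048,0],"twist": -5.6,"gripper": 0.05},{"xyz": [-0.005,0.06,0],"twist": -7,"gripper": 0.05}])

```text
clock: 9.45
tcp_pos: [0.5434, -0.1439, 0.041]
orientation: [-0.0, 0.707, 0.707, -0.0]
wrist_force: [-0.7, -1.9, 0.8]
grip_width: 0.584
```

Run:
```python
from h import *
np.set_printoptions(precision=4,suppress=True)
for n,(x,y) in {"scene":(230,130),"top":(200,100)}.items():
    im=eyes.grab_frame(n)[:,:,::-1]; cv2.imwrite(f"pics/{n}6c.png",cv2.resize(im[y:y+150,x:x+200],None,fx=4,fy=4,interpolation=cv2.INTER_CUBIC))
print(status.sense()['tcp_pos'],status.sense()['wrist_force'])
```

```text
[ 0.5432 -0.1428  0.0408] [0.6642 0.1997 0.294 ]
```

View pics/scene6c.png

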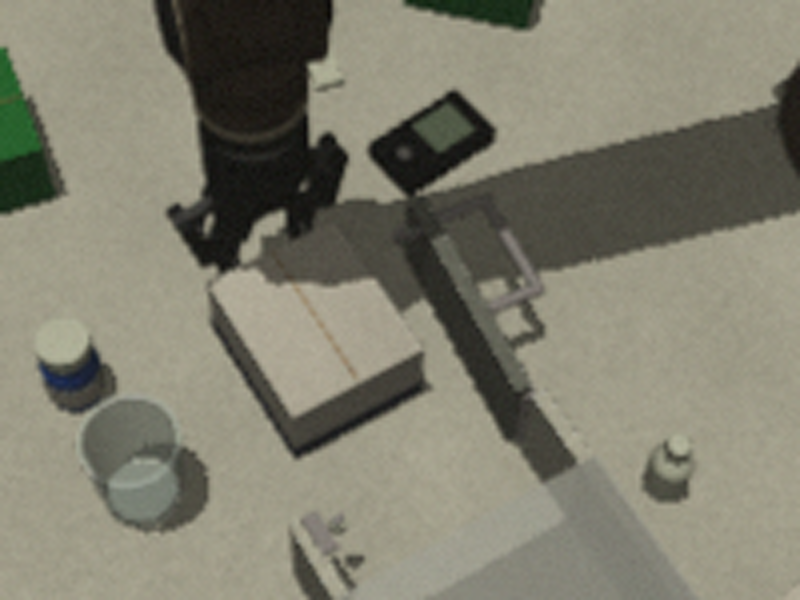

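View pics/top6c.png

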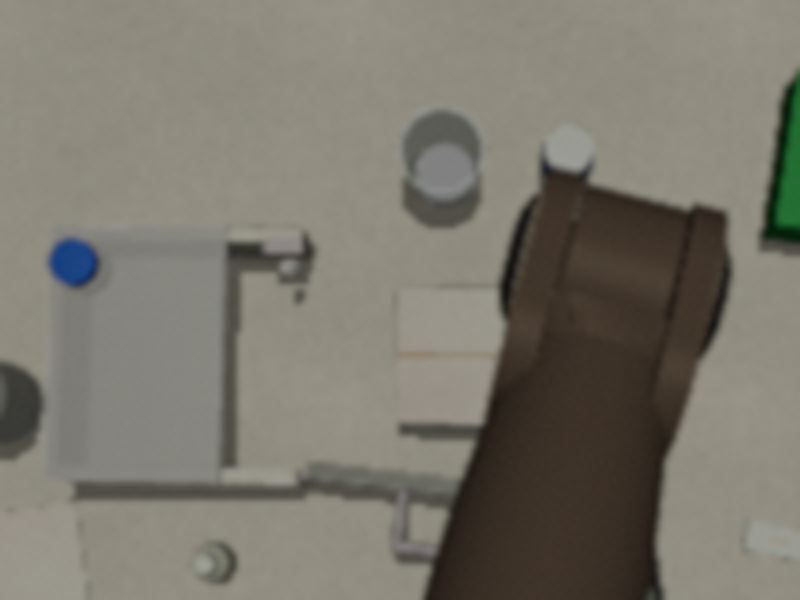

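The carton is straight and centred: carton rows 287–425 against cupboard rows 230–480 in the top crop. Continuing to push in.

Request:
servo_tool(deltas=[{"xyz": [0,0.012,0],"twist": 0,"gripper": 0.05},{"xyz": [0,0.026,0],"twist": 0,"gripper": 0.05},{"xyz": [0,0.04,0],"twist": 0,"gripper": 0.05},{"xyz": [0,0.054,0],"twist": 0,"gripper": 0.05},{"xyz": [0,0.068,0],"twist": 0,"gripper": 0.05}])

```text
clock: 10.05
tcp_pos: [0.5438, -0.075, 0.0412]
orientation: [-0.0, 0.707, 0.707, -0.0]
wrist_force: [0.7, -1.6, -0.9]
grip_width: 0.589
```

Request:
servo_tool(deltas=[{"xyz": [0,0.014,0],"twist": 0,"gripper": 0.05},{"xyz": [0,0.028,0],"twist": 0,"gripper": 0.05},{"xyz": [0,0.042,0],"twist": 0,"gripper": 0.05},{"xyz": [0,0.056,0],"twist": 0,"gripper": 0.05},{"xyz": [0,0.07,0],"twist": 0,"gripper": 0.05}])

```text
clock: 10.55
tcp_pos: [0.544, -0.0052, 0.0413]
orientation: [0.0, 0.707, 0.707, -0.0]
wrist_force: [0.0, -1.7, 0.1]
grip_width: 0.583
```

Request:
servo_tool(deltas=[{"xyz": [0,0.012,0],"twist": 0,"gripper": 0.05},{"xyz": [0,0.024,0],"twist": 0,"gripper": 0.05},{"xyz": [0,0.034,0],"twist": 0,"gripper": 0.05},{"xyz": [0,0.044,0],"twist": 0,"gripper": 0.05},{"xyz": [0,0.052,0],"twist": 0,"gripper": 0.05}])

```text
clock: 11.05
tcp_pos: [0.5441, 0.0464, 0.0413]
orientation: [0.0, 0.707, 0.707, 0.0]
wrist_force: [0.1, -1.9, 0.0]
grip_width: 0.588
```

Run:
```python
from h import *
np.set_printoptions(precision=4,suppress=True)
for n,(x,y) in {"scene":(260,160),"top":(180,100)}.items():
    im=eyes.grab_frame(n)[:,:,::-1]; cv2.imwrite(f"pics/{n}7c.png",cv2.resize(im[y:y+150,x:x+180],None,fx=4,fy=4,interpolation=cv2.INTER_CUBIC))
print(status.sense()['tcp_pos'],status.sense()['wrist_force'])
```

```text
[0.5441 0.0468 0.0413] [ 0.435   0.456  -0.1194]
```

View pics/scene7c.png

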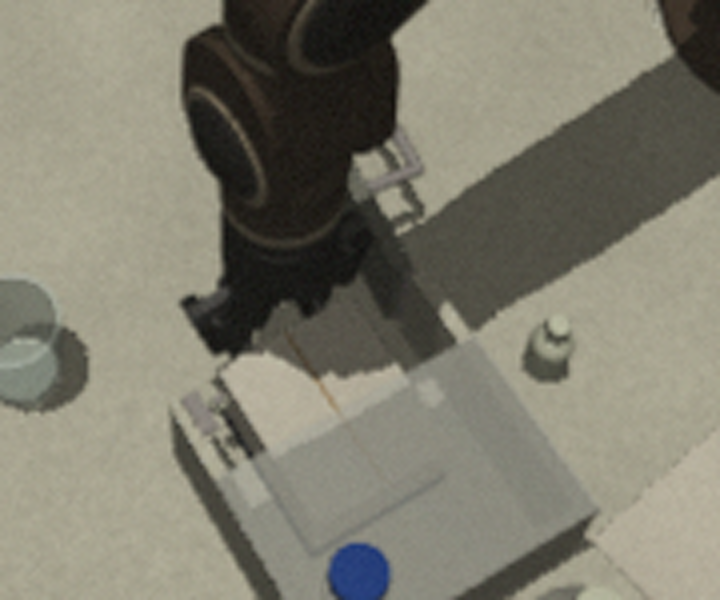

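View pics/top7c.png

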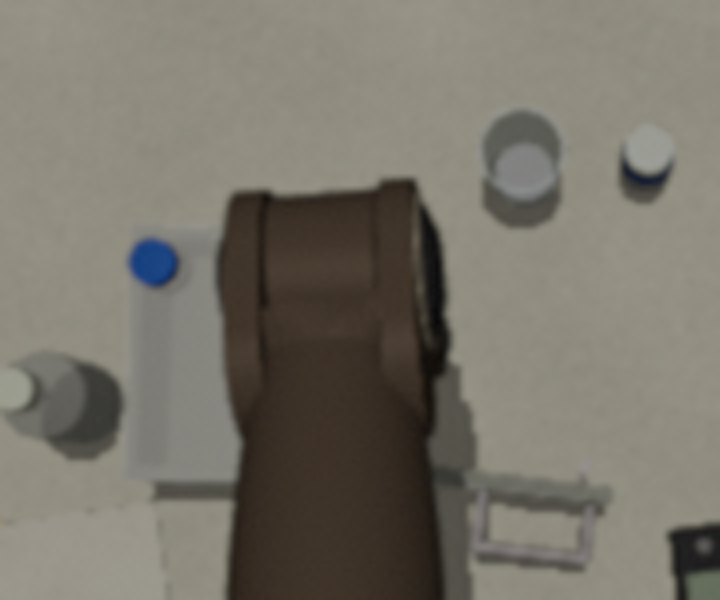

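Request:
servo_tool(deltas=[{"xyz": [0,0.007,0],"twist": 0,"gripper": 0.05},{"xyz": [0,0.014,0],"twist": 0,"gripper": 0.05},{"xyz": [0,0.02,0],"twist": 0,"gripper": 0.05},{"xyz": [0,0.026,0],"twist": 0,"gripper": 0.05},{"xyz": [0,0.032,0],"twist": 0,"gripper": 0.05}])

```text
clock: 11.65
tcp_pos: [0.544, 0.078, 0.0414]
orientation: [0.0, 0.707, 0.707, -0.0]
wrist_force: [-0.2, -2.5, 0.0]
grip_width: 0.586
```

Request:
servo_tool(deltas=[{"xyz": [0,0.004,0],"twist": 0,"gripper": 0.05},{"xyz": [0,0.008,0],"twist": 0,"gripper": 0.05},{"xyz": [0,0.011,0],"twist": 0,"gripper": 0.05},{"xyz": [0,0.013,0],"twist": 0,"gripper": 0.05},{"xyz": [0,0.013,0],"twist": 0,"gripper": 0.05}])

```text
clock: 12.15
tcp_pos: [0.544, 0.0911, 0.0413]
orientation: [-0.0, 0.707, 0.707, 0.0]
wrist_force: [-0.2, 0.6, 0.8]
grip_width: 0.584
```

Request:
servo_tool(deltas=[{"xyz": [0,-0.01,0],"twist": 0,"gripper": 0.05},{"xyz": [0,-0.03,0],"twist": 0,"gripper": 0.05},{"xyz": [0,-0.05,0.03],"twist": 0,"gripper": 0.05},{"xyz": [0,-0.08,0.07],"twist": 0,"gripper": 0.0},{"xyz": [0,-0.11,0.11],"twist": 0,"gripper": 0.0}])

```text
clock: 12.65
tcp_pos: [0.5432, -0.0206, 0.152]
orientation: [-0.001, 0.707, 0.707, -0.0]
wrist_force: [0.1, -0.7, 0.6]
grip_width: 0.251
```

Run:
```python
from h import *
np.set_printoptions(precision=4,suppress=True)
for n,(x,y) in {"scene":(260,160),"top":(180,100)}.items():
    im=eyes.grab_frame(n)[:,:,::-1]; cv2.imwrite(f"pics/{n}8c.png",cv2.resize(im[y:y+150,x:x+180],None,fx=4,fy=4,interpolation=cv2.INTER_CUBIC))
print(status.sense()['tcp_pos'],status.sense()['wrist_force'])
```

```text
[ 0.5467 -0.0227  0.1571] [ 1.5393  0.1459 -0.483 ]
```

View pics/scene8c.png

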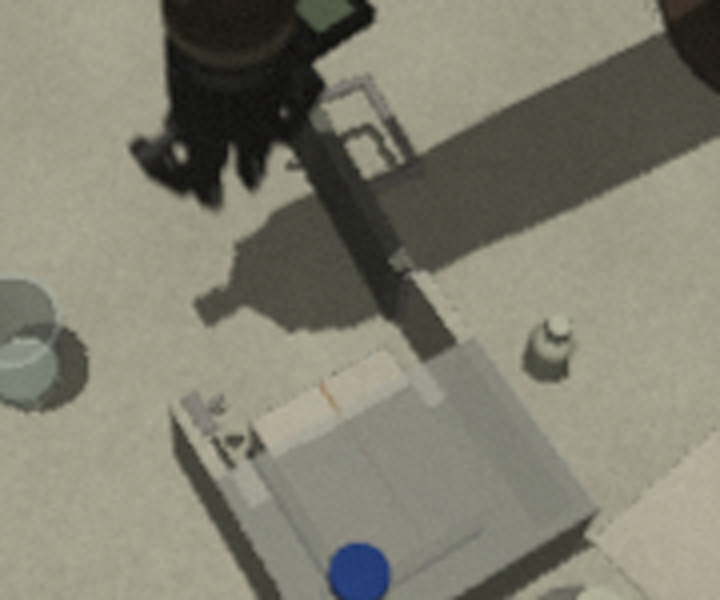

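View pics/top8c.png

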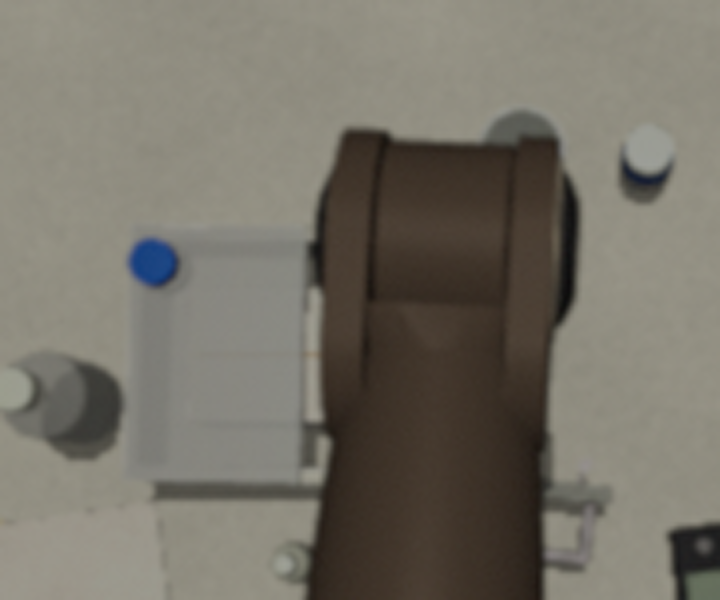

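The carton is fully inside: its rear edge is about 29 mm past the doorway, with the top face and tape stripe visible through the clear top. Next is the handle gap of the open door.

Request:
servo_tool(deltas=[{"xyz": [-0.03,-0.006,0],"twist": 0,"gripper": 0},{"xyz": [-0.07,-0.015,0],"twist": 0,"gripper": 0},{"xyz": [-0.11,-0.024,0],"twist": 0,"gripper": 0},{"xyz": [-0.136,-0.03,0],"twist": 0,"gripper": 0},{"xyz": [-0.136,-0.03,0],"twist": 0,"gripper": 0}])

```text
clock: 13.25
tcp_pos: [0.4047, -0.0497, 0.1509]
orientation: [-0.001, 0.708, 0.707, -0.0]
wrist_force: [1.1, 0.3, 0.8]
grip_width: 0.003
```

Run:
```python
from h import *
np.set_printoptions(precision=4,suppress=True)
for n,(x,y) in {"scene":(260,130),"top":(180,100)}.items():
    im=eyes.grab_frame(n)[:,:,::-1]; cv2.imwrite(f"pics/{n}9c.png",cv2.resize(im[y:y+150,x:x+180],None,fx=4,fy=4,interpolation=cv2.INTER_CUBIC))
print(status.sense()['tcp_pos'],status.sense()['wrist_force'])
```

```text
[ 0.4079 -0.0495  0.1512] [ 1.1699 -0.4453 -0.1929]
```

View pics/scene9c.png

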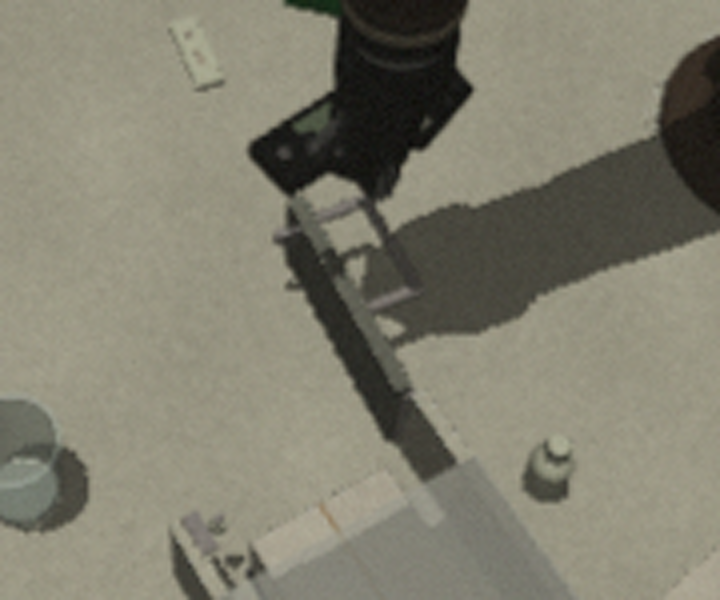

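View pics/top9c.png

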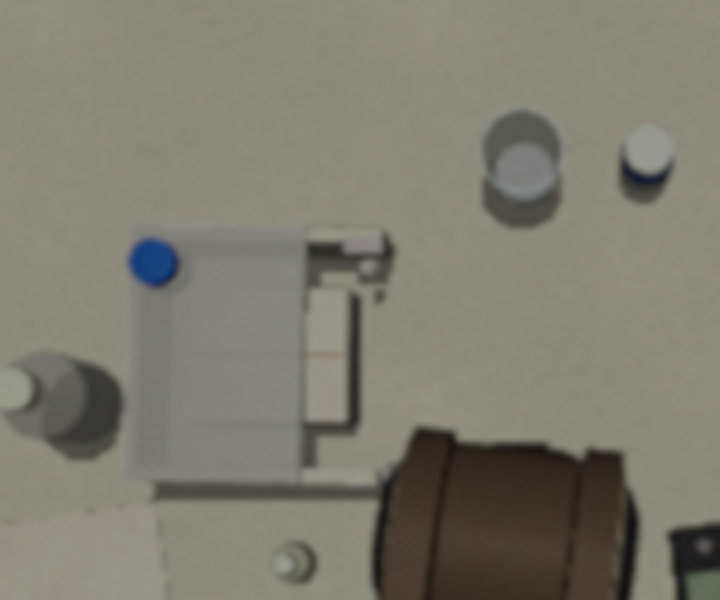

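Fingers are above the handle gap. Descending into it.

Request:
servo_tool(deltas=[{"xyz": [0,0,-0.02],"twist": 0,"gripper": 0},{"xyz": [0,0,-0.035],"twist": 0,"gripper": 0},{"xyz": [0,0,-0.05],"twist": 0,"gripper": 0},{"xyz": [0,0,-0.06],"twist": 0,"gripper": 0},{"xyz": [0,0,-0.066],"twist": 0,"gripper": 0}])

```text
clock: 13.85
tcp_pos: [0.4083, -0.0491, 0.0842]
orientation: [-0.001, 0.707, 0.707, -0.0]
wrist_force: [-1.4, 0.5, 0.4]
grip_width: -0.003
```

Request:
servo_tool(deltas=[{"xyz": [0,0,-0.008],"twist": 0,"gripper": 0},{"xyz": [0,0,-0.016],"twist": 0,"gripper": 0},{"xyz": [0,0,-0.024],"twist": 0,"gripper": 0},{"xyz": [0,0,-0.032],"twist": 0,"gripper": 0},{"xyz": [0,0,-0.034],"twist": 0,"gripper": 0}])

```text
clock: 14.35
tcp_pos: [0.4074, -0.0493, 0.0503]
orientation: [-0.0, 0.707, 0.707, -0.0]
wrist_force: [0.3, -1.1, 0.2]
grip_width: -0.001
```

Run:
```python
import numpy as np
H=np.array([.45,.065])
for th in np.arange(1.7,-.01,-.1):
    c,s=np.cos(th),np.sin(th);v=.007+(.0145*s+.011*c);p=H+.118*np.array([c,-s])+v*np.array([-s,-c]);print(round(th,2),p.round(4))
```

```text
1.7 [ 0.415  -0.0494]
1.6 [ 0.4254 -0.0523]
1.5 [ 0.4362 -0.0543]
1.4 [ 0.4472 -0.0552]
1.3 [ 0.4585 -0.0551]
1.2 [ 0.4699 -0.0539]
1.1 [ 0.4813 -0.0515]
1.0 [ 0.4926 -0.0479]
0.9 [ 0.5036 -0.0431]
0.8 [ 0.5142 -0.0371]
0.7 [ 0.5243 -0.03  ]
0.6 [ 0.5337 -0.0217]
0.5 [ 0.5422 -0.0123]
0.4 [ 0.5498 -0.0019]
0.3 [0.5563 0.0093]
0.2 [0.5615 0.0213]
0.1 [0.5655 0.0339]
-0.0 [0.568 0.047]
```

Request:
servo_tool(deltas=[{"xyz": [0.008,0,0],"twist": 0,"gripper": 0},{"xyz": [0.018,-0.003,0],"twist": 0,"gripper": 0},{"xyz": [0.0285,-0.005,0],"twist": 0,"gripper": 0},{"xyz": [0.0395,-0.006,0],"twist": 0,"gripper": 0},{"xyz": [0.051,-0.006,0],"twist": 0,"gripper": 0}])

```text
clock: 14.85
tcp_pos: [0.4604, -0.0556, 0.0514]
orientation: [0.0, 0.707, 0.707, 0.0]
wrist_force: [-0.6, -0.4, -0.0]
grip_width: -0.001
```

Request:
servo_tool(deltas=[{"xyz": [0.0115,0.001,0],"twist": 0,"gripper": 0},{"xyz": [0.023,0.0035,0],"twist": 0,"gripper": 0},{"xyz": [0.034,0.007,0],"twist": 0,"gripper": 0},{"xyz": [0.045,0.012,0],"twist": 0,"gripper": 0},{"xyz": [0.056,0.018,0],"twist": 0,"gripper": 0}])

```text
clock: 15.35
tcp_pos: [0.5159, -0.0368, 0.0512]
orientation: [-0.0, 0.707, 0.707, -0.0]
wrist_force: [-0.1, 0.1, -0.1]
grip_width: 0.001
```

Request:
servo_tool(deltas=[{"xyz": [0.01,0.007,0],"twist": 0,"gripper": 0},{"xyz": [0.0195,0.0155,0],"twist": 0,"gripper": 0},{"xyz": [0.028,0.025,0],"twist": 0,"gripper": 0},{"xyz": [0.0355,0.035,0],"twist": 0,"gripper": 0},{"xyz": [0.042,0.0445,0],"twist": 0,"gripper": 0}])

```text
clock: 15.85
tcp_pos: [0.5575, 0.0082, 0.0513]
orientation: [-0.0, 0.707, 0.707, -0.0]
wrist_force: [-1.3, 0.1, -0.3]
grip_width: 0.005
```

Run:
```python
from h import *
np.set_printoptions(precision=4,suppress=True)
for n,(x,y) in {"scene":(260,150)}.items():
    im=eyes.grab_frame(n)[:,:,::-1]; cv2.imwrite(f"pics/{n}10c.png",cv2.resize(im[y:y+150,x:x+180],None,fx=4,fy=4,interpolation=cv2.INTER_CUBIC))
print(status.sense()['tcp_pos'],status.sense()['wrist_force'])
```

```text
[0.5585 0.0093 0.0513] [1.3022 1.108  1.1039]
```

View pics/scene10c.png

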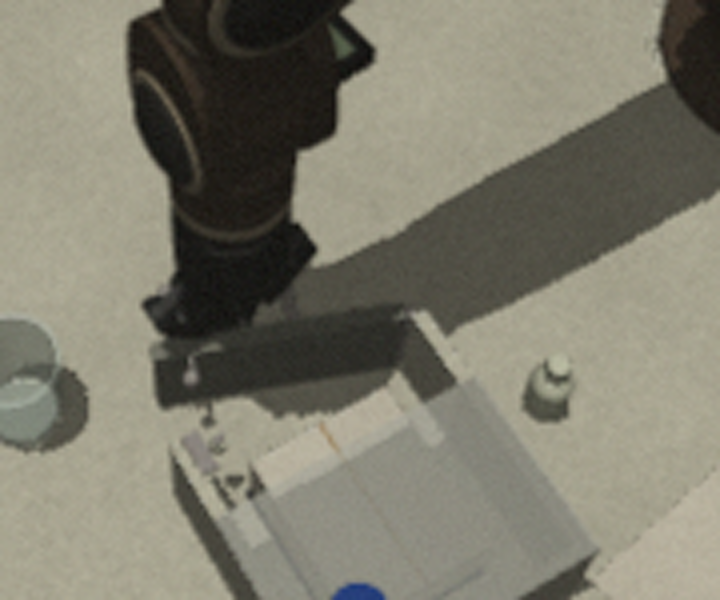

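Door is about 0.3 rad from shut. Approaching the catch slowly.

Request:
servo_tool(deltas=[{"xyz": [0.002,0.005,0],"twist": 0,"gripper": 0},{"xyz": [0.004,0.01,0],"twist": 0,"gripper": 0},{"xyz": [0.005,0.014,0],"twist": 0,"gripper": 0},{"xyz": [0.006,0.018,0],"twist": 0,"gripper": 0},{"xyz": [0.007,0.021,0],"twist": 0,"gripper": 0}])

```text
clock: 16.4
tcp_pos: [0.5639, 0.0284, 0.0514]
orientation: [-0.0, 0.707, 0.707, 0.0]
wrist_force: [-0.3, 0.1, 0.5]
grip_width: -0.003
```

Request:
servo_tool(deltas=[{"xyz": [0.0005,0.001,0],"twist": 0,"gripper": 0},{"xyz": [0.0005,0.002,0],"twist": 0,"gripper": 0},{"xyz": [0.001,0.003,0],"twist": 0,"gripper": 0},{"xyz": [0.001,0.004,0],"twist": 0,"gripper": 0},{"xyz": [0.001,0.005,0],"twist": 0,"gripper": 0}])

```text
clock: 16.9
tcp_pos: [0.5651, 0.0331, 0.0513]
orientation: [0.0, 0.707, 0.707, 0.0]
wrist_force: [-0.2, 0.1, 0.5]
grip_width: -0.0
```

Request:
servo_tool(deltas=[{"xyz": [0,0.001,0],"twist": 0,"gripper": 0},{"xyz": [0,0.002,0],"twist": 0,"gripper": 0},{"xyz": [0,0.003,0],"twist": 0,"gripper": 0},{"xyz": [0.001,0.004,0],"twist": 0,"gripper": 0},{"xyz": [0.001,0.004,0],"twist": 0,"gripper": 0}])

```text
clock: 17.4
tcp_pos: [0.5657, 0.0369, 0.0512]
orientation: [-0.0, 0.707, 0.707, -0.001]
wrist_force: [-1.9, -0.3, 0.7]
grip_width: 0.001
```

Request:
servo_tool(deltas=[{"xyz": [0,0.001,0],"twist": 0,"gripper": 0},{"xyz": [0,0.002,0],"twist": 0,"gripper": 0},{"xyz": [0,0.003,0],"twist": 0,"gripper": 0},{"xyz": [0,0.003,0],"twist": 0,"gripper": 0},{"xyz": [0,0.003,0],"twist": 0,"gripper": 0}])

```text
clock: 17.9
tcp_pos: [0.5658, 0.0381, 0.0512]
orientation: [0.001, 0.708, 0.707, -0.002]
wrist_force: [-1.5, -9.2, 0.3]
grip_width: -0.001
```

Run:
```python
from h import *
np.set_printoptions(precision=4,suppress=True)
for n,(x,y) in {"scene":(280,190)}.items():
    im=eyes.grab_frame(n)[:,:,::-1]; cv2.imwrite(f"pics/{n}11c.png",cv2.resize(im[y:y+100,x:x+130],None,fx=6,fy=6,interpolation=cv2.INTER_CUBIC))
print(status.sense()['tcp_pos'],status.sense()['wrist_force'])
```

```text
[0.5658 0.0381 0.0512] [-0.8631 -9.4295  1.715 ]
```

View pics/scene11c.png

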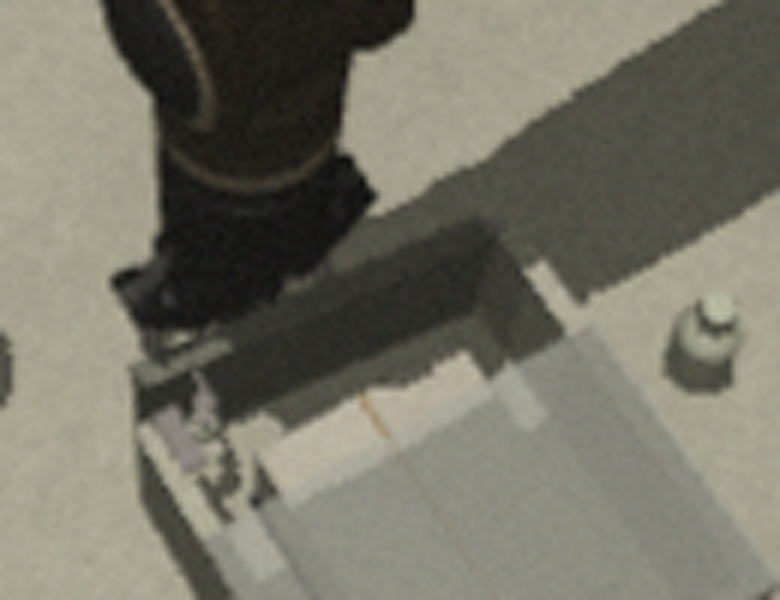

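The door is now against the catch at 9 N. Pressing in small steps.

Request:
servo_tool(deltas=[{"xyz": [0,0.0005,0],"twist": 0,"gripper": 0},{"xyz": [0,0.001,0],"twist": 0,"gripper": 0},{"xyz": [0,0.0015,0],"twist": 0,"gripper": 0},{"xyz": [0,0.0015,0],"twist": 0,"gripper": 0},{"xyz": [0,0.0015,0],"twist": 0,"gripper": 0}])

```text
clock: 18.45
tcp_pos: [0.5659, 0.0389, 0.0513]
orientation: [0.002, 0.708, 0.706, -0.002]
wrist_force: [-0.8, -12.0, 0.6]
grip_width: -0.001
```

Request:
servo_tool(deltas=[{"xyz": [0,0.0005,0],"twist": 0,"gripper": 0},{"xyz": [0,0.001,0],"twist": 0,"gripper": 0},{"xyz": [0,0.0015,0],"twist": 0,"gripper": 0},{"xyz": [0,0.0015,0],"twist": 0,"gripper": 0},{"xyz": [0,0.0015,0],"twist": 0,"gripper": 0}])

```text
clock: 18.95
tcp_pos: [0.5662, 0.041, 0.0513]
orientation: [0.002, 0.708, 0.707, -0.001]
wrist_force: [0.4, -9.4, 0.1]
grip_width: -0.003
```

Past the peak. Following through gently.

Request:
servo_tool(deltas=[{"xyz": [0,0.0005,0],"twist": 0,"gripper": 0},{"xyz": [0,0.001,0],"twist": 0,"gripper": 0},{"xyz": [0,0.0015,0],"twist": 0,"gripper": 0},{"xyz": [0,0.002,0],"twist": 0,"gripper": 0},{"xyz": [0,0.002,0],"twist": 0,"gripper": 0}])

```text
clock: 19.45
tcp_pos: [0.566, 0.0457, 0.0513]
orientation: [-0.0, 0.707, 0.707, 0.0]
wrist_force: [0.4, -0.5, 0.5]
grip_width: 0.004
```

Request:
servo_tool(deltas=[{"xyz": [0,0.0005,0],"twist": 0,"gripper": 0},{"xyz": [0,0.001,0],"twist": 0,"gripper": 0},{"xyz": [0,0.0015,0],"twist": 0,"gripper": 0},{"xyz": [0,0.002,0],"twist": 0,"gripper": 0},{"xyz": [0,0.002,0],"twist": 0,"gripper": 0}])

```text
clock: 19.95
tcp_pos: [0.566, 0.0473, 0.0513]
orientation: [-0.0, 0.707, 0.707, 0.0]
wrist_force: [0.2, 0.8, 0.5]
grip_width: -0.001
```

Request:
servo_tool(deltas=[{"xyz": [0,0.0005,0],"twist": 0,"gripper": 0},{"xyz": [0,0.001,0],"twist": 0,"gripper": 0},{"xyz": [0,0.0015,0],"twist": 0,"gripper": 0},{"xyz": [0,0.002,0],"twist": 0,"gripper": 0},{"xyz": [0,0.002,0],"twist": 0,"gripper": 0}])

```text
clock: 20.45
tcp_pos: [0.566, 0.0485, 0.0513]
orientation: [0.0, 0.707, 0.707, -0.0]
wrist_force: [0.1, -4.5, 0.2]
grip_width: 0.001
```

Request:
servo_tool(deltas=[{"xyz": [0,0.0005,0],"twist": 0,"gripper": 0},{"xyz": [0,0.001,0],"twist": 0,"gripper": 0},{"xyz": [0,0.0015,0],"twist": 0,"gripper": 0},{"xyz": [0,0.002,0],"twist": 0,"gripper": 0},{"xyz": [0,0.002,0],"twist": 0,"gripper": 0}])

```text
clock: 20.95
tcp_pos: [0.566, 0.0486, 0.0513]
orientation: [0.002, 0.708, 0.707, -0.002]
wrist_force: [-0.3, -11.8, 2.0]
grip_width: 0.001
```

The door stops hard at y=0.0485, taking 12 N without moving. Backing off to the middle of the gap and lifting out.

Request:
servo_tool(deltas=[{"xyz": [0,-0.004,0],"twist": 0,"gripper": 0},{"xyz": [0,-0.009,0],"twist": 0,"gripper": 0},{"xyz": [0,-0.012,0],"twist": 0,"gripper": 0},{"xyz": [0,-0.012,0.0],"twist": 0,"gripper": 0},{"xyz": [0,-0.012,0.0],"twist": 0,"gripper": 0}])

```text
clock: 21.45
tcp_pos: [0.566, 0.0393, 0.0513]
orientation: [-0.0, 0.707, 0.707, 0.0]
wrist_force: [0.2, 0.1, 0.7]
grip_width: -0.001
```

Request:
servo_tool(deltas=[{"xyz": [0,0,0.02],"twist": 0,"gripper": 0},{"xyz": [0,0,0.05],"twist": 0,"gripper": 0},{"xyz": [0,0,0.09],"twist": 0,"gripper": 0},{"xyz": [0,0,0.13],"twist": 0,"gripper": 0},{"xyz": [0,0,0.16],"twist": 0,"gripper": 0}])

```text
clock: 21.95
tcp_pos: [0.5663, 0.0395, 0.2141]
orientation: [0.001, 0.707, 0.707, 0.001]
wrist_force: [0.1, 0.5, -0.4]
grip_width: -0.001
```

Request:
servo_tool(deltas=[{"xyz": [-0.02,-0.04,0],"twist": 0,"gripper": 0},{"xyz": [-0.04,-0.08,0],"twist": 0,"gripper": 0},{"xyz": [-0.06,-0.12,0],"twist": 0,"gripper": 0},{"xyz": [-0.08,-0.16,0],"twist": 0,"gripper": 0},{"xyz": [-0.1,-0.2,0],"twist": 0,"gripper": 0}])

```text
clock: 22.45
tcp_pos: [0.4651, -0.1619, 0.2115]
orientation: [0.0, 0.707, 0.707, 0.0]
wrist_force: [0.5, -0.5, -1.1]
grip_width: 0.0
```

Run:
```python
from h import *
np.set_printoptions(precision=4,suppress=True)
for n,(x,y) in {"scene":(220,140),"top":(170,120)}.items():
    im=eyes.grab_frame(n)[:,:,::-1]; cv2.imwrite(f"pics/{n}12.png",im);cv2.imwrite(f"pics/{n}12c.png",cv2.resize(im[y:y+200,x:x+260],None,fx=3,fy=3,interpolation=cv2.INTER_CUBIC))
print(status.sense()['tcp_pos'],status.sense()['wrist_force'])
```

```text
[ 0.464  -0.1642  0.2116] [ 0.2224 -0.0673  0.1599]
```

View pics/scene12c.png

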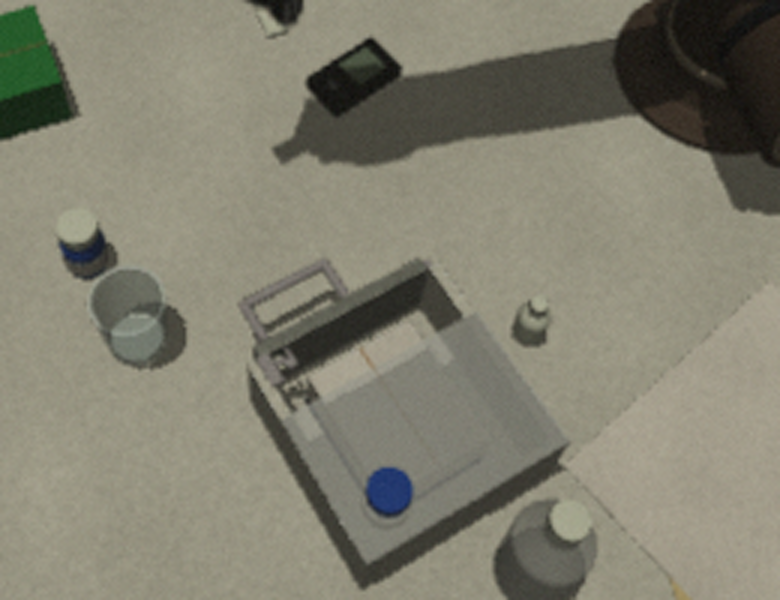

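View pics/top12c.png

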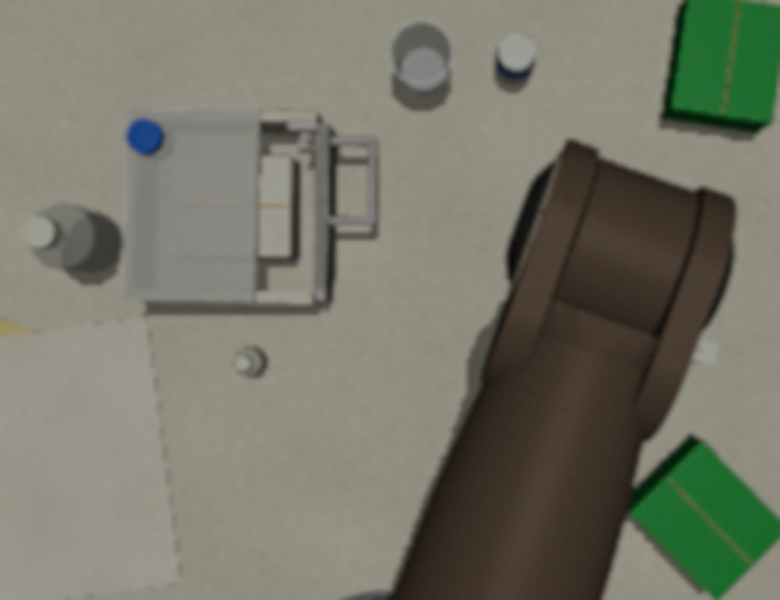

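The door and handle are at the same pixels as at the start: bar corners (240,303) and (325,264) in the scene crop, bar column 374 in the top crop. The carton is inside and upright, and the bystanders haven't moved. Handing in.

Run:
```python
from bench import sign_off
print(sign_off())
```

```text
the job is handed in; nothing more can be done
None
```

I handed the job in at about 22.5 s of the 72 s allowed. No verdict came back.

- **Opening the door:** I hooked closed fingers behind the bar handle and pulled. The catch let go somewhere above the last reading before it opened, 8 N. I swung the door to about 1.65 rad.
- **Moving the carton:** I pushed the white carton in with both fingers, straightening it as it went, at a force of about 2 N. It ended upright and centred, about 29 mm inside the doorway.
- **Shutting the door:** I pressed on the door in small steps. The force peaked at about 12 N in the readings taken after each move, then dropped as the catch snapped. A final press of 12 N met a hard stop with no movement.

In the last pictures the door and handle are where they started, by eye at the same pixels. The carton shows through the clear top, the other things look unmoved, and the arm is well clear. No check failed or disagreed. The fully open angle is an estimate from the images, and the cassette was partly hidden by the arm in the last pictures.

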